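# Show the hidden weld marker to the inspection camera with the swing-out mirror

## Robot

A 7-joint arm with a two-finger parallel gripper is mounted at the origin on the work surface. World frame = base frame: x ahead of the robot, y to its left, z up, the work surface at z = 0. Lengths are in m, angles in degrees, forces in N, time in s.
With the tool pointing down it reaches from about 0.4 to 0.925 m from the base axis. Payload 5.6 kg.
Tool frame: the origin (TCP) lies at the very end of the fingers, on their centre line; the grasp point (between the pads) lies 19 mm behind it; z points along the fingers, y is the direction in which the jaws open and shut (so a half turn about z gives the same grasp; the last joint's range is limited). The gripper opens to 85 mm and grips with 20 to 120 N. Pads are 22 mm wide; open, the fingers measure 114 mm over their backs; the gripper's body (76 mm by 85 mm) begins 54 mm behind the grasp point. The pads swing forward as they close: fully open they stand 13 mm farther back than shut.
Start: joints at [65.374, 26.786, -0.665, 91.828, 0.344, 61.387, -3.226], TCP at [0.245, -0.602, 0.231] pointing down, gripper open.
Joint ranges: [-144.91, 144.91], [-17.63, 115.5], [-89.93, 88.59], [15.96, 139.68], [-74.01, 254.01], [8.47, 105.57], [-167.45, 167.45]. Speed limits (degrees/s): [147.25, 147.25, 180, 180, 180, 180, 180].

## Interface

Orientations are given as a 3x3 rotation matrix whose columns are the frame's x, y, z axes.
In Python, from plant import manip gives the robot as it stands.
- The arm moves only by the shell command python3 -m crank 'ROWS' [FORCE]. ROWS is JSON, a list of rows, each an object of numbers: "gripper": the finger opening in m, from 0 to 0.0854; "x", "y", "z": the shift along the tool's x, y, z in m; "ax", "ay", "az": the turn, a rotation vector about the tool's x, y, z in rad. A call has 1 to 5 rows; each row shifts and turns the pose as measured when the row begins, along the tool's axes as they then stand; what a row does not reach is not made up. A row lasts 1/8 s, in which the tool goes at most 62.5 mm and 10.7 degrees, less where a joint would pass 70% of its speed; a pose out of reach is approached as far as the arm can. A call is refused whole if a number of a shift passes 0.0625 or a number of a turn 0.188, either way. A call with a gripper value outside its range is refused whole. The fingers move at their own pace and stop on an object; FORCE is the grip in N (left out, the last holds). Time passes only in rows, so rows that do not move let the fingers close. It gives the time, the measured TCP pose, the force and the opening at its end, in the units of the state.
- manip.sense(): the state, without advancing time (a new reading comes with each control period).
- manip.snapshot(name): name is "scene" or "top" or "wrist"; returns the picture (420x560x3 uint8, blue, green, red); there is no depth.
- manip.camera_model(name): a dict with "fx", "fy", "cx", "cy" (pixels), "R" (3x3) and "t" (3): a world point X has camera coordinates R X + t. Camera axes: x right, y down, z forward; pixel columns grow to the right and rows downward; lengths in m; the calibration is good to about 2 mm. A picture is of the moment at which its call begins: read the wrist's pose just before it. camera_model takes no time and is no camera call; for the wrist camera it gives the pose at the moment of the call.
- manip.job_done(): hands the job in, once; it reports no verdict.
The state is a dict: "time": time; "qpos": joint angles; "joint_vel": joint speeds; "joint_efforts": joint torques, N m; "ee_pos": TCP position; "tool_rot": TCP orientation; "force": force on the tool from outside, world axes, zero at the start; "ft_torque": the same for the moment, N m; "grip_width": opening from 0.0 (shut) to 1.0 (fully open).
Only numpy, scipy, OpenCV 4.12 (cv2) and the standard library are available. Lean on these libraries where they do the work, as an engineer would, in place of code of your own. Each camera call takes 0.05 s, during which the arm holds its last target.

## Task

Swing the yellow mirror arm out (it has a red knob for this) until it is fully home against its end stop, and keep it there. Then twist the mirror, by the orange fin above it, until the inspection camera, looking at the middle of the mirror, sees the yellow drum marker that stands in the welded part behind the steel web (the red pointer under the mirror, which shows where the camera's reflected view goes, then points at the drum). The mirror springs back when let go, so finish while still holding it still at that angle; do not bump the camera, the marker or the welded part, and leave the hammer, brush and magnet square where they lie.

Things in the scene. Friction and masses are not known exactly. Their poses are not given: they have to be found in the camera images.
- fixture: Blue base plate 210 x 100 x 12 mm fixed to the bench, with an upright steel hinge post (diameter 28 mm). Origin on the post's axis at bench height, z up. In its frame the camera lens is at x +120, y -30 mm, and the mirror's twist axis stands at x 0, y +150 mm once the arm is seated.
- camera_lens (a point): Centre of the front glass of the inspection camera (black body 60 x 44 x 44 mm, orange strip on top, on a thin post on the blue plate), 85 mm above the bench. It is fixed to the plate and looks along its x axis straight at the place of the mirror's middle when the arm is seated; it does not turn.
- swing_hinge (a point): Vertical hinge axis of the yellow swing arm, on top of the steel post, at the underside of the arm (124 mm above the bench). The arm is a flat bar 24 mm wide and 10 mm thick (top 134 mm above the bench; hinge cap up to 138 mm) which runs from here along this frame's +y axis to the mirror, 150 mm away.
- swing_knob (a point): Upright round red knob on the swing arm, diameter 18 mm, 42 mm tall (134 to 176 mm above the bench), 65 mm from the hinge; the point is on its axis 158 mm above the bench, a good height to grip it or push it.
- swing_arm (a joint): Angle of the swing arm: 0 folded back towards the robot, 1.2 rad at its end stop; it grows clockwise seen from above. The hinge is stiff (0.25 N m, about 4 N at the knob) and stays where it is left, so the arm must be brought right up to the stop; once there, a sideways pull of about 1.7 N at the mirror, away from the stop, can unseat it.
- mirror_face (a point): Middle of the mirror's reflecting face (pale square glass 56 x 64 mm in a black frame 64 x 72 mm, hanging under the arm's end), 85 mm above the bench and on the mirror's vertical twist axis. x axis: out of the reflecting face (its normal); z up.
- mirror_fin (a point): Orange twist fin on the mirror's axis above the arm: 12 mm thick (along the mirror's normal, x), 40 mm long (y), from 134 to 176 mm above the bench; the point is 158 mm above the bench, the height to grip it. It turns with the mirror.
- mirror (a joint): Twist of the mirror relative to the arm: 0 at rest, up to 1.5 rad, grows anticlockwise seen from above. A light spring (0.05 N m per rad, about 0.015 N m at rest) turns it back to 0 when let go. With the arm seated and this at 0 the mirror's normal points 60 degrees clockwise from the fixture's x axis, almost at the camera; the needed twist is about 0.6 to 1.2 rad.
- view_line (a point): The inspection camera's line of sight after reflection in the mirror, shown by a thin red pointer (arrow reaching 68 mm from the axis, 43 mm above the bench) under the mirror, geared to it so that it turns twice as fast. Origin in the middle of the mirror, 85 mm above the bench, x axis along the reflected line (the way the pointer points), level. True only while the arm is fully home on its stop.
- marker_mid (a point): Centre of the yellow drum of the marker (diameter 50 mm, 50 mm tall, black band round its middle, on a thin stem and a black magnetic foot), 85 mm above the bench, level with lens and mirror. z up; it is stuck fast inside the welded part. The camera must see this drum in the middle of the mirror: the mirror's normal must halve the angle between the directions to lens and drum.
- weldment: Fixed welded sheet-steel part: floor 180 x 220 x 4 mm, a tall web (130 mm above the bench) along its -y edge that hides the marker from the camera, and a low flange (40 mm) along its +x edge. Origin at the centre of the underside.
- hammer: Loose hammer, 240 mm long, lying along its x axis; not to be disturbed.
- brush: Loose hand brush, 200 mm long, lying along its x axis; not to be disturbed.
- magnet_square: Loose red welding magnet with steel edges, 76 x 76 x 18 mm; not to be disturbed.
- camera: The inspection camera itself; origin at the lens, same as point camera_lens. Not to be bumped.
- marker: The marker itself, origin at the underside of its foot, 81 mm below marker_mid. Not to be bumped.

How it is judged:
By the outcome, as a careful person would: the job done as asked, in the order asked, and still so for the second after the job is handed in, while the arm keeps its last pose, push and grip.
It also fails if it takes over 45 s, if anything falls off the work surface, if the arm or the gripper's body presses on something with over 40 N, if the wrist force passes 120 N, or if a joint passes its speed limit or range.

## Working session

There is one attempt and no reset: what is moved stays moved. The work goes in short steps, Python scripts to look and compute and a shell command to move; the robot and the scene stay as the last step left them, time stands still between calls to the robot, and variables do not carry over. Pictures are saved under pics/ and viewed, and the job is handed in when it is done.

```bash
ls; mkdir -p pics
python3 - <<'E'
from plant import manip
import cv2
s=manip.sense()
for k in ("time","ee_pos","tool_rot","force","grip_width"): print(k,s[k])
for n in("scene","top","wrist"):
    cv2.imwrite(f"pics/{n}0.png",manip.snapshot(n))
    print(n,manip.camera_model(n))
E
```

```text
pics
time 0.0
ee_pos [ 0.24492699 -0.60149359  0.23033886]
tool_rot [[ 9.26154346e-01  3.77143938e-01 -7.60236147e-04]
 [ 3.77144693e-01 -9.26152939e-01  1.61691909e-03]
 [-9.42837101e-05 -1.78423567e-03 -9.99998404e-01]]
force [ 0.1464025  -0.5874766  -0.29753018]
grip_width 1.004479529360493
scene {'fx': 432.089520016675, 'fy': 432.089520016675, 'cx': 270.86411318804426, 'cy': 207.03264318804383, 'R': array([[-0.12877601,  0.99146035, -0.02056975],
       [ 0.73071927,  0.08084581, -0.67787411],
       [-0.67042232, -0.10232464, -0.73489018]]), 't': array([ 0.13806638, -0.35607094,  1.77028104])}
top {'fx': 408.7691980044185, 'fy': 408.7691980044185, 'cx': 285.9175482949495, 'cy': 207.2864593135608, 'R': array([[-0.07493573, -0.99716786,  0.00639554],
       [-0.9672839 ,  0.07112812, -0.24352136],
       [ 0.24237676, -0.02443476, -0.96987445]]), 't': array([-0.02972342,  0.61397451,  0.92679251])}
wrist {'fx': 294.51321856214446, 'fy': 294.51321856214446, 'cx': 277.08198662974576, 'cy': 212.83194880760638, 'R': array([[ 0.37692776, -0.92624177, -0.00128143],
       [-0.88206602, -0.35937221,  0.30464921],
       [-0.28263934, -0.11370044, -0.95246376]]), 't': array([-0.65007789, -0.03909289,  0.38032799])}
```

View pics/scene0.png

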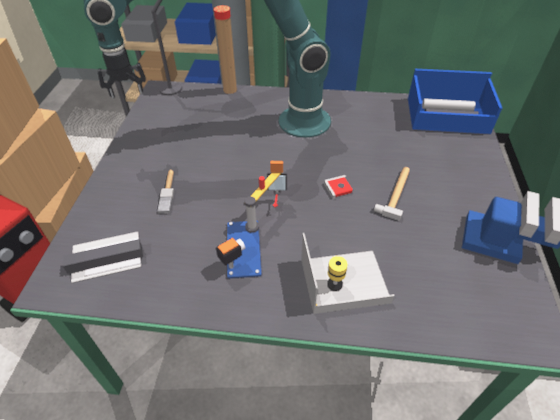

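View pics/top0.png

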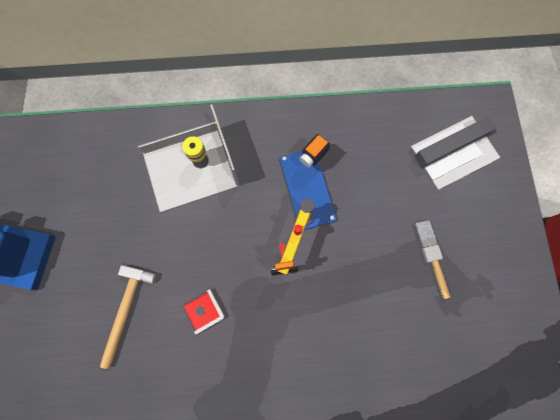

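View pics/wrist0.png

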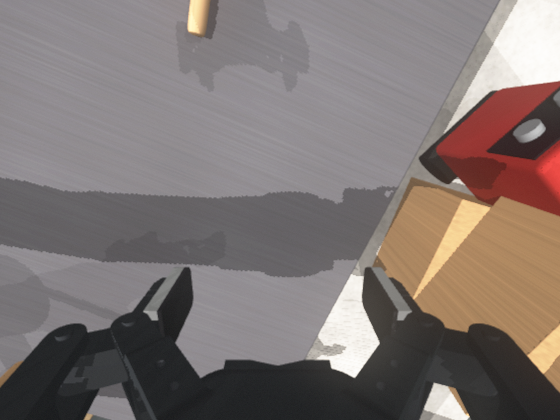

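Run:
```python
import cv2
a=cv2.imread("pics/top0.png")[95:295,130:350]
cv2.imwrite("pics/topc.png",cv2.resize(a,None,fx=3,fy=3,interpolation=cv2.INTER_CUBIC)[:600])
a=cv2.imread("pics/scene0.png")[150:320,200:400]
cv2.imwrite("pics/scenec.png",cv2.resize(a,None,fx=3.5,fy=3.5,interpolation=cv2.INTER_CUBIC))
```

```text
(no output)
```

View pics/topc.png

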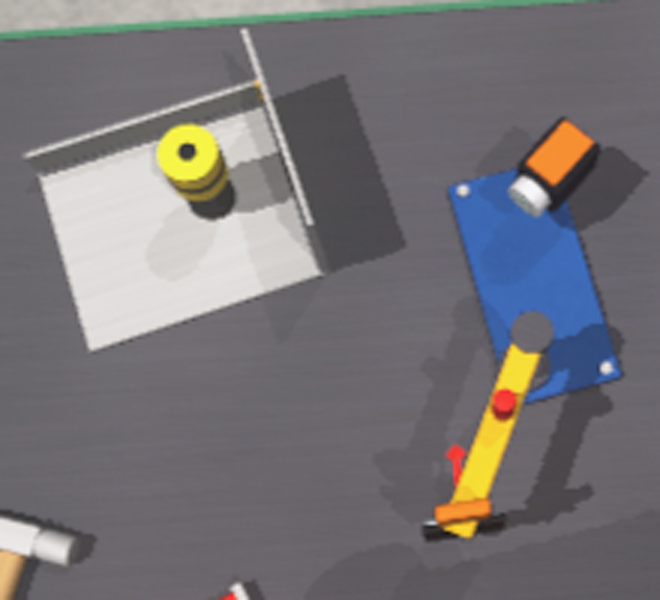

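View pics/scenec.png

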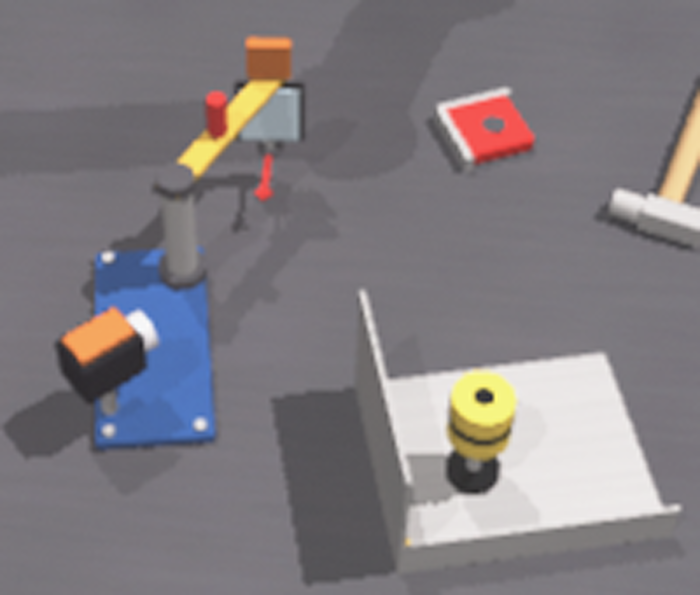

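```bash
cat > h.py <<'E'
from plant import manip
import numpy as np
def ray(m,u,v,z):
    d=m["R"].T@np.array([(u-m["cx"])/m["fx"],(v-m["cy"])/m["fy"],1]); c=-m["R"].T@m["t"]
    return c+d*(z-c[2])/d[2]
def proj(m,X):
    p=m["R"]@np.asarray(X)+m["t"]; return np.array([m["fx"]*p[0]/p[2]+m["cx"],m["fy"]*p[1]/p[2]+m["cy"]])
E
python3 - <<'E'
from h import *
np.set_printoptions(precision=4,suppress=True)
T=manip.camera_model("top");S=manip.camera_model("scene")
for n,p,z in [("hinge",(532,332),.138),("knob",(505,400),.176),("fin",(463,511),.176),("drum",(189,151),.110),("lens",(528,195),.085),("screwA",(462,190),.012),("screwB",(606,368),.012),("cA",(450,187),.012),("cB",(621,377),.012),("webtop far",(245,30),.13),("webtop near",(310,222),.13),("armpt",(465,536),.134),("finL",(437,513),.176),("finR",(490,508),.176)]:
    print("T",n,ray(T,130+p[0]/3,95+p[1]/3,z))
for n,p,z in [("hinge",(172,180),.138),("knob",(216,97),.176),("fin",(269,41),.176),("drum",(483,396),.110),("lens",(147,330),.085),("sc1",(108,257),.012),("sc2",(108,430),.012),("sc3",(200,424),.012)]:
    print("S",n,ray(S,200+p[0]/3.5,150+p[1]/3.5,z))
E
```

```text
T hinge [ 0.5948 -0.123   0.138 ]
T knob [ 0.5361 -0.096   0.176 ]
T fin [ 0.4585 -0.0598  0.176 ]
T drum [0.7748 0.1416 0.11  ]
T lens [ 0.7259 -0.1342  0.085 ]
T screwA [ 0.7621 -0.0818  0.012 ]
T screwB [ 0.5895 -0.1942  0.012 ]
T cA [ 0.7658 -0.0713  0.012 ]
T cB [ 0.5806 -0.2063  0.012 ]
T webtop far [0.8697 0.0895 0.13  ]
T webtop near [0.699  0.0435 0.13  ]
T armpt [ 0.4445 -0.0603  0.134 ]
T finL [ 0.4585 -0.0413  0.176 ]
T finR [ 0.4592 -0.079   0.176 ]
S hinge [ 0.6062 -0.1223  0.138 ]
S knob [ 0.5413 -0.0928  0.176 ]
S fin [ 0.4652 -0.0565  0.176 ]
S drum [0.7782 0.1448 0.11  ]
S lens [ 0.7257 -0.1264  0.085 ]
S sc1 [ 0.5915 -0.1915  0.012 ]
S sc2 [ 0.7775 -0.1553  0.012 ]
S sc3 [ 0.7628 -0.0802  0.012 ]
```

```bash
cat >> h.py <<'E'
def rz(a):
    c,s=np.cos(a),np.sin(a); return np.array([[c,-s,0],[s,c,0],[0,0,1]])
def yyaw(R): return np.degrees(np.arctan2(R[1,1],R[0,1]))
def plan(target,yaw_y,n):
    """rows for TCP target (world), tool y heading yaw_y deg, in n rows"""
    s=manip.sense();p=np.array(s["ee_pos"]);R=np.array(s["tool_rot"])
    d=(yaw_y-yyaw(R)+180)%360-180
    print("at",p.round(4),"yyaw",yyaw(R).round(2),"turn",round(d,1),"t",s["time"],"F",np.round(s["force"],2),"w",round(s["grip_width"],3),"q",np.round(s["qpos"],1))
    yw=np.radians(yyaw(R)); st=(np.asarray(target)-p)/n
    for i in range(n):
        a=yw+np.radians(d)*i/n
        ty=np.array([np.cos(a),np.sin(a)]);tx=np.array([-ty[1],ty[0]])
        print('{"x":%.4f,"y":%.4f,"z":%.4f,"az":%.3f}'%(st[:2]@tx,st[:2]@ty,-st[2],-np.radians(d)/n),end="," if i<n-1 else "\n")
E
python3 -c "
from h import *
plan([.539,-.0945,.225],38,11)"
```

```text
at [ 0.245  -0.6016  0.2306] yyaw -67.84 turn 105.8 t 0.15 F [ 0.19 -1.35  0.59] w 1.003 q [65.4 26.8 -0.7 91.9  0.3 61.4 -3.2]
{"x":0.0421,"y":-0.0326,"z":0.0005,"az":-0.168},{"x":0.0470,"y":-0.0251,"z":0.0005,"az":-0.168},{"x":0.0505,"y":-0.0169,"z":0.0005,"az":-0.168},{"x":0.0527,"y":-0.0082,"z":0.0005,"az":-0.168},{"x":0.0533,"y":0.0007,"z":0.0005,"az":-0.168},{"x":0.0524,"y":0.0096,"z":0.0005,"az":-0.168},{"x":0.0501,"y":0.0182,"z":0.0005,"az":-0.168},{"x":0.0463,"y":0.0263,"z":0.0005,"az":-0.168},{"x":0.0413,"y":0.0337,"z":0.0005,"az":-0.168},{"x":0.0351,"y":0.0401,"z":0.0005,"az":-0.168},{"x":0.0279,"y":0.0454,"z":0.0005,"az":-0.168}
```

```bash
python3 -m crank '[{"gripper":0.04,"x":0.042,"y":-0.033,"az":-0.168},{"x":0.047,"y":-0.025,"az":-0.168},{"x":0.05,"y":-0.017,"az":-0.168},{"x":0.053,"y":-0.008,"az":-0.168},{"x":0.053,"y":0.001,"az":-0.168}]' 20; python3 -c "
from h import *
plan([.539,-.0945,.225],38,6)"
```

```text
at [ 0.245  -0.6016  0.2306] yyaw -67.84 turn 105.8 t 0.15 F [ 0.19 -1.35  0.59] w 1.003 q [65.4 26.8 -0.7 91.9  0.3 61.4 -3.2]
{"x":0.0773,"y":-0.0598,"z":0.0009,"az":-0.308},{"x":0.0918,"y":-0.0336,"z":0.0009,"az":-0.308},{"x":0.0976,"y":-0.0042,"z":0.0009,"az":-0.308},{"x":0.0943,"y":0.0256,"z":0.0009,"az":-0.308},{"x":0.0821,"y":0.0530,"z":0.0009,"az":-0.308},{"x":0.0622,"y":0.0753,"z":0.0009,"az":-0.308}validation failed for argument at $[0]...
```

```bash
python3 -m crank '[{"gripper":0.04,"x":0.042,"y":-0.033,"z":0,"ax":0,"ay":0,"az":-0.168},{"gripper":0.04,"x":0.047,"y":-0.025,"z":0,"ax":0,"ay":0,"az":-0.168},{"gripper":0.04,"x":0.05,"y":-0.017,"z":0,"ax":0,"ay":0,"az":-0.168},{"gripper":0.04,"x":0.053,"y":-0.008,"z":0,"ax":0,"ay":0,"az":-0.168},{"gripper":0.04,"x":0.053,"y":0.001,"z":0,"ax":0,"ay":0,"az":-0.168}]' 20; python3 -c "
from h import *
plan([.539,-.0945,.225],38,6)"
```

```text
time: 0.78
ee_pos: [0.3763, -0.3674, 0.2285]
tool_rot: [[0.321, 0.947, -0.003], [0.947, -0.321, 0.001], [-0.0, -0.003, -1.0]]
force: [1.0, 1.1, -0.7]
grip_width: 0.471
at [ 0.3763 -0.3674  0.2285] yyaw -18.7 turn 56.7 t 0.775 F [ 1.05  1.08 -0.73] w 0.471 q [ 54.3  16.3 -16.2 108.4   5.5  56.3  16.9]
{"x":0.0518,"y":0.0111,"z":0.0006,"az":-0.165},{"x":0.0492,"y":0.0195,"z":0.0006,"az":-0.165},{"x":0.0454,"y":0.0273,"z":0.0006,"az":-0.165},{"x":0.0403,"y":0.0344,"z":0.0006,"az":-0.165},{"x":0.0341,"y":0.0405,"z":0.0006,"az":-0.165},{"x":0.0270,"y":0.0456,"z":0.0006,"az":-0.165}
```

```bash
python3 -m crank '[{"gripper":0.04,"x":0.052,"y":0.011,"z":0,"ax":0,"ay":0,"az":-0.165},{"gripper":0.04,"x":0.049,"y":0.02,"z":0,"ax":0,"ay":0,"az":-0.165},{"gripper":0.04,"x":0.045,"y":0.027,"z":0,"ax":0,"ay":0,"az":-0.165},{"gripper":0.04,"x":0.04,"y":0.034,"z":0,"ax":0,"ay":0,"az":-0.165},{"gripper":0.04,"x":0.034,"y":0.04,"z":0,"ax":0,"ay":0,"az":-0.165}]'; python3 -c "
from h import *
plan([.539,-.0945,.225],38,2)"
```

```text
time: 1.4
ee_pos: [0.5115, -0.132, 0.2282]
tool_rot: [[-0.502, 0.865, -0.003], [0.865, 0.502, -0.001], [0.001, -0.003, -1.0]]
force: [0.1, 0.3, -0.6]
grip_width: 0.471
at [ 0.5115 -0.132   0.2282] yyaw 30.1 turn 7.9 t 1.4 F [ 0.13  0.34 -0.57] w 0.471 q [ 37.3  18.9 -31.9 107.3  11.8  57.3  30.4]
{"x":0.0093,"y":0.0213,"z":0.0016,"az":-0.069},{"x":0.0078,"y":0.0219,"z":0.0016,"az":-0.069}
```

```bash
python3 -m crank '[{"gripper":0.04,"x":0.009,"y":0.021,"z":0,"ax":0,"ay":0,"az":-0.13},{"gripper":0.04,"x":0.005,"y":0.022,"z":0,"ax":0,"ay":0,"az":-0.13},{"gripper":0.04,"x":0,"y":0,"z":0,"ax":0,"ay":0,"az":0}]'; python3 -c "
from h import *
plan([.539,-.0945,.225],45,1)
import cv2
W=manip.camera_model('wrist')
cv2.imwrite('pics/w1.png',manip.snapshot('wrist'))
cv2.imwrite('pics/t1.png',manip.snapshot('top')[130:290,180:400].repeat(3,0).repeat(3,1))
for X in ([.539,-.0945,.176],[.462,-.058,.176],[.6,-.122,.138]): print(proj(W,X))
"
```

```text
time: 1.78
ee_pos: [0.5412, -0.0895, 0.2278]
tool_rot: [[-0.719, 0.695, -0.003], [0.695, 0.719, 0.002], [0.004, -0.001, -1.0]]
force: [-0.2, -0.7, 0.1]
grip_width: 0.465
at [ 0.5412 -0.0895  0.2278] yyaw 45.99 turn -1.0 t 1.775 F [-0.17 -0.74  0.07] w 0.465 q [ 34.5  21.8 -35.5 104.4  14.5  58.6  39.3]
{"x":-0.0019,"y":-0.0051,"z":0.0028,"az":0.017}
[269.86663193 235.46878366]
[225.55279779 116.01524656]
[296.54128823 284.76607745]
```

View pics/w1.png

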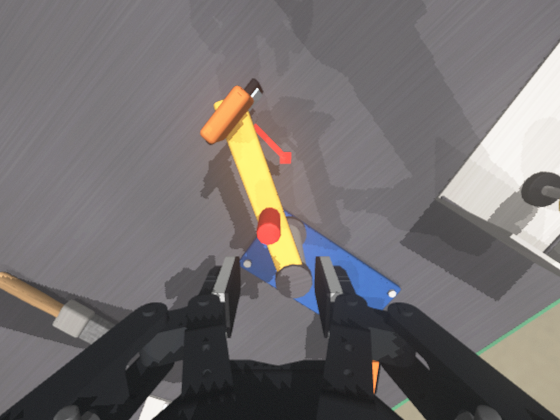

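View pics/t1.png

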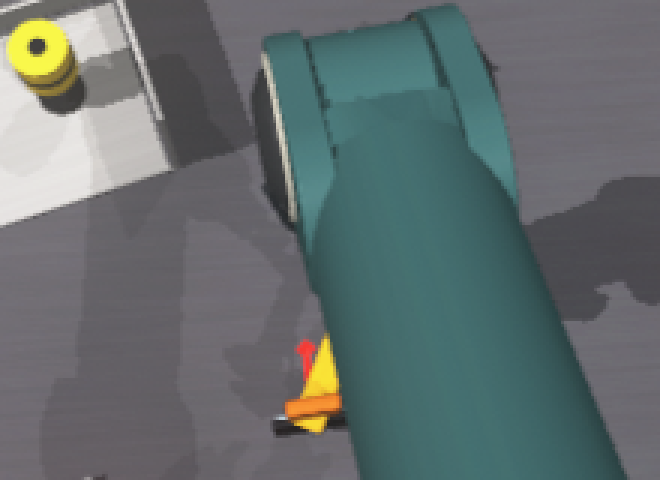

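```bash
python3 -m crank '[{"gripper":0.04,"x":-0.002,"y":-0.005,"z":0.025,"ax":0,"ay":0,"az":0},{"gripper":0.04,"x":0,"y":0,"z":0.03,"ax":0,"ay":0,"az":0},{"gripper":0.04,"x":0,"y":0,"z":0.028,"ax":0,"ay":0,"az":0},{"gripper":0.04,"x":0,"y":0,"z":0,"ax":0,"ay":0,"az":0}]'; python3 -c "
from h import *
plan([.539,-.0945,.142],45,1)
import cv2
cv2.imwrite('pics/w2.png',manip.snapshot('wrist'))
"
```

```text
time: 2.38
ee_pos: [0.5353, -0.104, 0.1429]
tool_rot: [[-0.706, 0.709, -0.005], [0.709, 0.706, -0.004], [0.001, -0.007, -1.0]]
force: [0.8, -0.5, 0.7]
grip_width: 0.468
at [ 0.5353 -0.104   0.1429] yyaw 44.88 turn 0.1 t 2.375 F [ 0.79 -0.55  0.7 ] w 0.468 q [ 32.9  27.5 -32.3 109.   19.3  49.2  35.6]
{"x":0.0041,"y":0.0093,"z":0.0009,"az":-0.002}
```

View pics/w2.png

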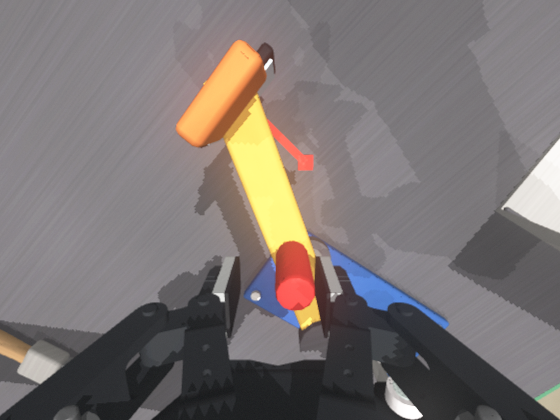

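```bash
cat >> h.py <<'E'
def rows(wps):
    s=manip.sense();p=np.array(s["ee_pos"]);R=np.array(s["tool_rot"]);a=yyaw(R)
    print("at",p.round(4),"yyaw",a.round(2),"t",s["time"],"F",np.round(s["force"],2),"w",round(s["grip_width"],3))
    for (q,b) in wps:
        ty=np.array([np.cos(np.radians(a)),np.sin(np.radians(a))]);tx=np.array([-ty[1],ty[0]])
        d=np.asarray(q)-p; print('x %.4f y %.4f z %.4f az %.3f'%(d[:2]@tx,d[:2]@ty,-d[2],-np.radians(b-a)))
        p=np.asarray(q);a=b
H=np.array([.600,-.122])
def arc(phi,lead,z,r=.065,H=H):
    f=np.radians(phi); q=H+r*np.array([np.cos(f),np.sin(f)])+lead*np.array([np.sin(f),-np.cos(f)])
    return [q[0],q[1],z]
E
python3 -m crank '[{"gripper":0.04,"x":0.003,"y":0.009,"z":0,"ax":0,"ay":0,"az":0},{"gripper":0.026,"x":0,"y":0.002,"z":0,"ax":0,"ay":0,"az":0},{"gripper":0.026,"x":0,"y":0,"z":0,"ax":0,"ay":0,"az":0},{"gripper":0.026,"x":0,"y":0,"z":0,"ax":0,"ay":0,"az":0}]';python3 -c "
from h import *
rows([(arc(155-6*i,.004,.143),45-3.5*i) for i in range(0,10)])
import cv2
cv2.imwrite('pics/w3.png',manip.snapshot('wrist'))
"
```

```text
time: 2.92
ee_pos: [0.5431, -0.0947, 0.1472]
tool_rot: [[-0.704, 0.71, 0.0], [0.71, 0.704, -0.007], [-0.005, -0.005, -1.0]]
force: [-0.6, -0.6, -0.3]
grip_width: 0.305
at [ 0.5431 -0.0947  0.1472] yyaw 44.77 t 2.925 F [-0.63 -0.61 -0.28] w 0.305
x 0.0029 y 0.0024 z 0.0042 az -0.004
x 0.0016 y 0.0066 z -0.0000 az 0.061
x 0.0013 y 0.0067 z -0.0000 az 0.061
x 0.0010 y 0.0067 z -0.0000 az 0.061
x 0.0007 y 0.0068 z -0.0000 az 0.061
x 0.0004 y 0.0068 z -0.0000 az 0.061
x 0.0001 y 0.0068 z -0.0000 az 0.061
x -0.0002 y 0.0068 z -0.0000 az 0.061
x -0.0005 y 0.0068 z -0.0000 az 0.061
x -0.0008 y 0.0068 z -0.0000 az 0.061
```

View pics/w3.png

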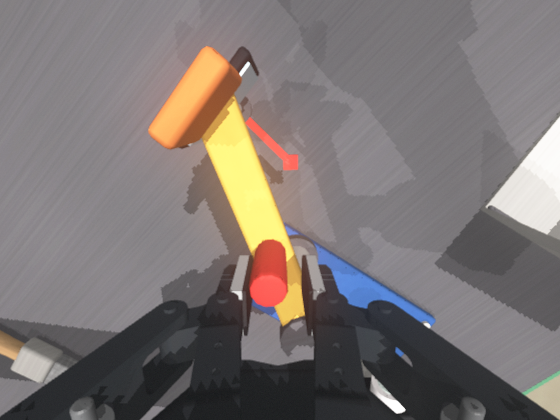

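```bash
python3 -m crank '[{"gripper":0.026,"x":0.003,"y":0.004,"z":0.003,"ax":0,"ay":0,"az":0},{"gripper":0.026,"x":0.002,"y":0.007,"z":0,"ax":0,"ay":0,"az":0.06},{"gripper":0.026,"x":0.001,"y":0.008,"z":0,"ax":0,"ay":0,"az":0.06},{"gripper":0.026,"x":0.001,"y":0.008,"z":0,"ax":0,"ay":0,"az":0.06}]';python3 -c "
from h import *
rows([(arc(137-6*i,.004,.143),34.5-3.5*i) for i in range(0,7)])
import cv2
cv2.imwrite('pics/w4.png',manip.snapshot('wrist'))
"
```

```text
time: 3.48
ee_pos: [0.5558, -0.0744, 0.1436]
tool_rot: [[-0.558, 0.83, -0.007], [0.83, 0.558, -0.012], [-0.006, -0.012, -1.0]]
force: [-2.9, -2.9, 4.6]
grip_width: 0.307
at [ 0.5558 -0.0744  0.1436] yyaw 33.91 t 3.475 F [-2.88 -2.88  4.61] w 0.307
x 0.0001 y -0.0006 z 0.0006 az -0.010
x 0.0007 y 0.0068 z -0.0000 az 0.061
x 0.0004 y 0.0068 z -0.0000 az 0.061
x 0.0001 y 0.0068 z -0.0000 az 0.061
x -0.0002 y 0.0068 z -0.0000 az 0.061
x -0.0005 y 0.0068 z -0.0000 az 0.061
x -0.0008 y 0.0068 z -0.0000 az 0.061
```

View pics/w4.png

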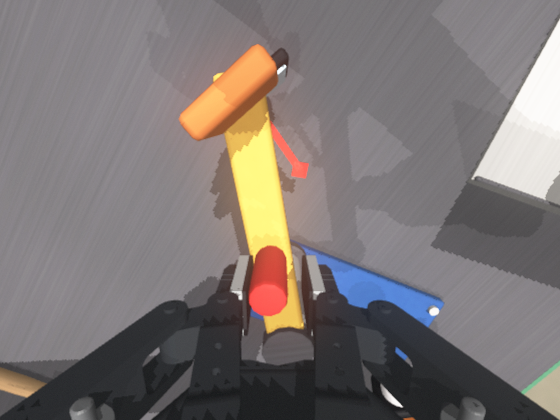

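```bash
python3 -m crank '[{"gripper":0.026,"x":0.001,"y":0.007,"z":-0.002,"ax":0,"ay":0,"az":0.06},{"gripper":0.026,"x":0.001,"y":0.008,"z":-0.001,"ax":0,"ay":0,"az":0.06},{"gripper":0.026,"x":0,"y":0.008,"z":0,"ax":0,"ay":0,"az":0.06},{"gripper":0.026,"x":0,"y":0.008,"z":0,"ax":0,"ay":0,"az":0.06}]';python3 -c "
from h import *
rows([(arc(113-6*i,.004,.145),20.5-3.5*i) for i in range(0,4)])
import cv2
cv2.imwrite('pics/w5.png',manip.snapshot('wrist'))
"
```

```text
time: 4.03
ee_pos: [0.5794, -0.0587, 0.1441]
tool_rot: [[-0.339, 0.941, -0.014], [0.941, 0.339, -0.014], [-0.009, -0.018, -1.0]]
force: [-3.8, -2.7, 3.0]
grip_width: 0.309
at [ 0.5794 -0.0587  0.1441] yyaw 19.81 t 4.025 F [-3.84 -2.7   2.96] w 0.309
x -0.0014 y -0.0017 z -0.0009 az -0.012
x -0.0005 y 0.0068 z -0.0000 az 0.061
x -0.0008 y 0.0068 z -0.0000 az 0.061
x -0.0011 y 0.0067 z -0.0000 az 0.061
```

View pics/w5.png

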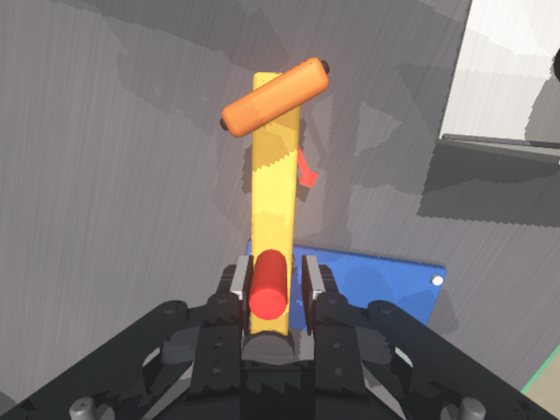

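Forces stay around 4–5 N (hinge stiffness). Next I go toward the stop.

```bash
python3 -m crank '[{"gripper":0.026,"x":-0.001,"y":0.007,"z":-0.001,"ax":0,"ay":0,"az":0.06},{"gripper":0.026,"x":-0.001,"y":0.007,"z":0,"ax":0,"ay":0,"az":0.06}]';python3 -m crank '[{"gripper":0.026,"x":-0.001,"y":0.005,"z":0,"ax":0,"ay":0,"az":0.03}]';python3 -m crank '[{"gripper":0.026,"x":0,"y":0.005,"z":0,"ax":0,"ay":0,"az":0.0}]'
```

```text
time: 4.32
ee_pos: [0.5868, -0.0572, 0.1434]
tool_rot: [[-0.222, 0.975, -0.031], [0.975, 0.221, -0.017], [-0.01, -0.034, -0.999]]
force: [-29.6, -6.8, 25.3]
grip_width: 0.307
time: 4.45
ee_pos: [0.5863, -0.0578, 0.143]
tool_rot: [[-0.192, 0.98, -0.044], [0.981, 0.191, -0.019], [-0.01, -0.047, -0.999]]
force: [-17.0, -2.1, 15.4]
grip_width: 0.306
time: 4.58
ee_pos: [0.586, -0.0578, 0.1428]
tool_rot: [[-0.193, 0.98, -0.056], [0.981, 0.192, -0.022], [-0.01, -0.059, -0.998]]
force: [-17.3, -4.2, 14.8]
grip_width: 0.307
```

```bash
python3 -c "
from h import *
import cv2
cv2.imwrite('pics/w6.png',manip.snapshot('wrist'))
cv2.imwrite('pics/s6.png',cv2.resize(manip.snapshot('scene')[130:300,180:380],None,fx=3.5,fy=3.5,interpolation=2))
"
```

```text
(no output)
```

View pics/w6.png

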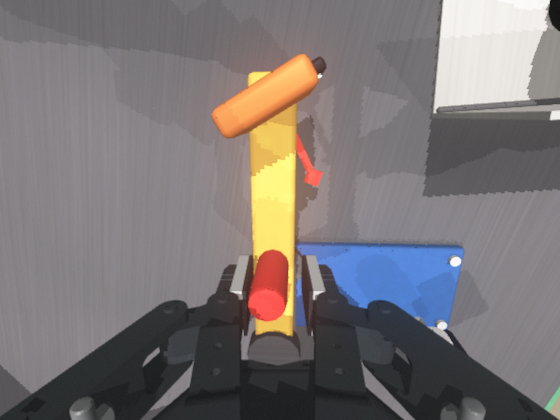

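View pics/s6.png

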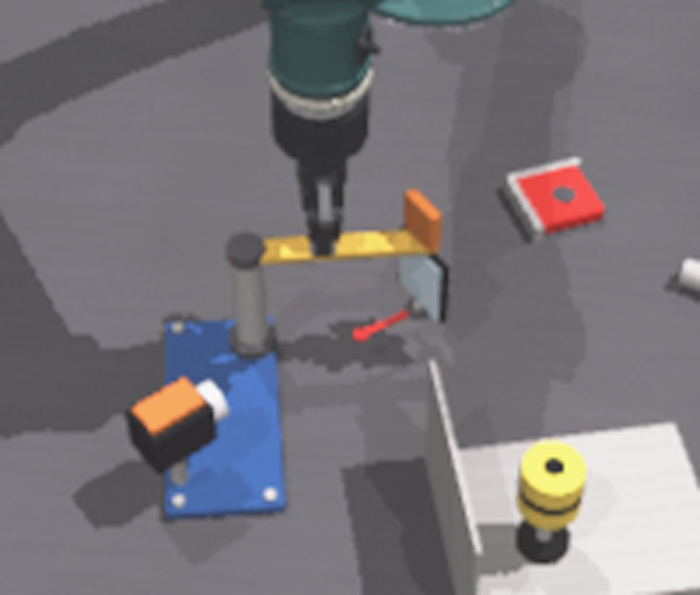

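Run:
```python
from h import *
np.set_printoptions(precision=4,suppress=True)
S=manip.camera_model("scene")
P={}
for n,p,z in [("hinge",(246,245),.138),("fin",(422,206),.176),("finNear",(438,222),.176),("finFar",(408,193),.176),("drum",(553,467),.110),("sc1",(178,326),.012),("sc2",(179,500),.012),("sc3",(270,494),.012),("tipptr",(360,335),.043)]:
    P[n]=ray(S,180+p[0]/3.5,130+p[1]/3.5,z); print(n,P[n])
a=lambda u,v:np.degrees(np.arctan2(*(P[v]-P[u])[[1,0]]))
print(a("hinge","fin"),a("sc1","sc2"),a("sc2","sc3"),a("finFar","finNear"))
# predicted seated scene pixels with th
for th in (6,9,11.3,13):
    f=np.radians(th+90); X=[.6+.15*np.cos(f),-.122+.15*np.sin(f),.176]
    q=proj(S,X); print(th,X,(q[0]-180)*3.5,(q[1]-130)*3.5)
```

```text
hinge [ 0.6001 -0.1199  0.138 ]
fin [0.5756 0.026  0.176 ]
finNear [0.5927 0.0406 0.176 ]
finFar [0.5615 0.0131 0.176 ]
drum [0.7791 0.1448 0.11  ]
sc1 [ 0.5903 -0.1917  0.012 ]
sc2 [ 0.7774 -0.1545  0.012 ]
sc3 [ 0.7628 -0.0802  0.012 ]
tipptr [ 0.6085 -0.022   0.043 ]
99.53300408167668 11.247803965369867 101.1167366631818 41.372589163052055
6 [np.float64(0.5843207305098519), np.float64(0.027178284305240996), 0.176] 422.5474915725099 213.55229958226846
9 [np.float64(0.5765348302439653), np.float64(0.026153251089270663), 0.176] 422.086383239035 206.81702773217495
11.3 [np.float64(0.5706080783636224), np.float64(0.025092198781991953), 0.176] 421.40038903278673 201.70253519067705
13 [np.float64(0.5662573418484202), np.float64(0.024155509717785295), 0.176] 420.71038370507233 197.95477143949194
```

```bash
cat >> h.py <<'E'
def tilt():
    R=np.array(manip.sense()["tool_rot"]); w=np.cross(R[:,2],[0,0,-1]); print("tilt fix ax ay",(R.T@w).round(3))
E
python3 -m crank '[{"gripper":0.044,"x":0,"y":0,"z":-0.001,"ax":0,"ay":0,"az":0},{"gripper":0.044,"x":0,"y":0,"z":0,"ax":0,"ay":0,"az":0},{"gripper":0.044,"x":0,"y":0,"z":-0.03,"ax":0,"ay":0,"az":0},{"gripper":0.044,"x":0,"y":0,"z":-0.035,"ax":0,"ay":0,"az":0}]';python3 -c "
from h import *
tilt()
plan([.573,.0255,.21],-48.7,6)
import cv2
cv2.imwrite('pics/s7.png',cv2.resize(manip.snapshot('scene')[130:300,180:380],None,fx=3.5,fy=3.5,interpolation=2))
"
```

```text
time: 5.18
ee_pos: [0.5893, -0.0545, 0.2072]
tool_rot: [[-0.198, 0.978, -0.057], [0.98, 0.198, -0.018], [-0.006, -0.06, -0.998]]
force: [1.2, 0.1, 0.3]
grip_width: 0.517
tilt fix ax ay [-0.06   0.006 -0.   ]
at [ 0.5893 -0.0545  0.2072] yyaw 11.42 turn -60.1 t 5.175 F [1.22 0.1  0.28] w 0.517 q [ 20.3  26.9 -25.   97.8  13.6  61.5   1.9]
{"x":0.0136,"y":-0.0000,"z":-0.0005,"az":0.175},{"x":0.0134,"y":-0.0024,"z":-0.0005,"az":0.175},{"x":0.0128,"y":-0.0047,"z":-0.0005,"az":0.175},{"x":0.0118,"y":-0.0068,"z":-0.0005,"az":0.175},{"x":0.0104,"y":-0.0088,"z":-0.0005,"az":0.175},{"x":0.0087,"y":-0.0104,"z":-0.0005,"az":0.175}
```

View pics/s7.png

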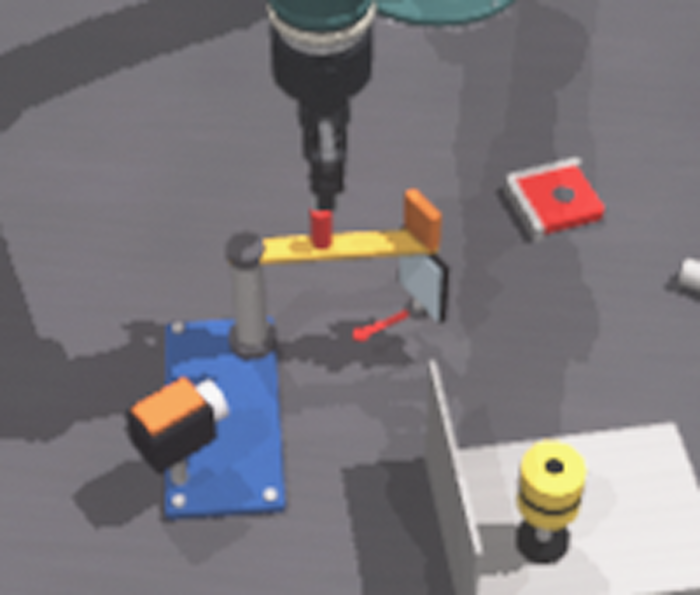

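```bash
python3 -m crank '[{"gripper":0.044,"x":0,"y":0,"z":-0.005,"ax":-0.06,"ay":0.006,"az":0},{"gripper":0.044,"x":0.016,"y":0,"z":0,"ax":0,"ay":0,"az":0.178},{"gripper":0.044,"x":0.016,"y":-0.003,"z":0,"ax":0,"ay":0,"az":0.178},{"gripper":0.044,"x":0.015,"y":-0.006,"z":0,"ax":0,"ay":0,"az":0.178},{"gripper":0.044,"x":0.013,"y":-0.008,"z":0,"ax":0,"ay":0,"az":0.178}]';python3 -c "
from h import *
tilt()
plan([.573,.0255,.21],-48.7,2)"
```

```text
time: 5.85
ee_pos: [0.5833, 0.0106, 0.2186]
tool_rot: [[0.508, 0.861, 0.021], [0.861, -0.508, 0.003], [0.013, 0.017, -1.0]]
force: [0.2, 0.1, 0.5]
grip_width: 0.516
tilt fix ax ay [ 0.017 -0.013  0.   ]
at [0.5833 0.0106 0.2186] yyaw -30.53 turn -18.2 t 5.85 F [0.22 0.14 0.48] w 0.516 q [ 10.4  22.1 -18.6 102.1   8.3  56.  -41.9]
{"x":0.0038,"y":-0.0082,"z":0.0043,"az":0.159},{"x":0.0025,"y":-0.0087,"z":0.0043,"az":0.159}
```

```bash
python3 -m crank '[{"gripper":0.044,"x":0.004,"y":-0.008,"z":0.004,"ax":0.017,"ay":-0.013,"az":0.16},{"gripper":0.044,"x":0.003,"y":-0.008,"z":0.004,"ax":0,"ay":0,"az":0.16},{"gripper":0.044,"x":0,"y":0,"z":0,"ax":0,"ay":0,"az":0.02}]';python3 -c "
from h import *
tilt()
plan([.573,.0255,.21],-48.7,1)
W=manip.camera_model('wrist')
import cv2
cv2.imwrite('pics/w8.png',manip.snapshot('wrist'))
for X in ([.573,.0255,.176],[.570,.025,.176]): print(proj(W,X))
"
```

```text
time: 6.22
ee_pos: [0.5754, 0.0295, 0.2103]
tool_rot: [[0.769, 0.639, 0.003], [0.639, -0.769, 0.004], [0.004, -0.001, -1.0]]
force: [0.5, -0.7, 0.3]
grip_width: 0.513
tilt fix ax ay [-0.001 -0.004  0.   ]
at [0.5754 0.0295 0.2103] yyaw -50.25 turn 1.6 t 6.225 F [ 0.47 -0.73  0.29] w 0.513 q [  5.8  22.  -15.  103.    6.5  55.7 -62.1]
{"x":-0.0044,"y":0.0016,"z":0.0003,"az":-0.027}
[278.20656861 250.74327079]
[275.88227739 254.37905188]
```

View pics/w8.png

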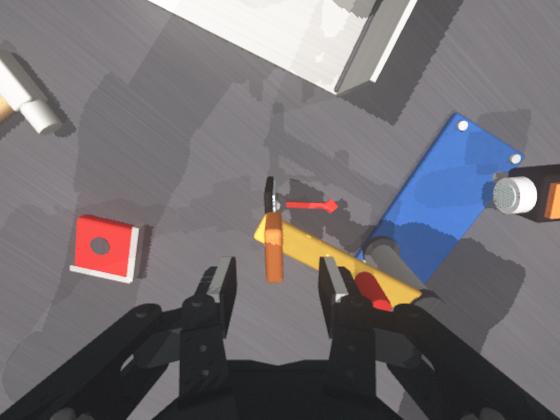

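```bash
python3 -c "
import cv2
a=cv2.imread('pics/w8.png')[190:300,220:350]
cv2.imwrite('pics/w8c.png',cv2.resize(a,None,fx=5,fy=5,interpolation=2))
from h import *
W=manip.camera_model('wrist')
u=np.array([np.cos(np.radians(41.3)),np.sin(np.radians(41.3)),0])
for c in ([.573,.0255],[.570,.025]):
  for z in(.176,.134):
    for s in(-.02,.02): print(c,z,s,(proj(W,np.array([*c,z])+s*u)-[220,190])*5)
"
```

```text
[0.573, 0.0255] 0.176 -0.02 [290.32909425 437.0836029 ]
[0.573, 0.0255] 0.176 0.02 [281.95063821 158.99741735]
[0.573, 0.0255] 0.134 -0.02 [289.65057772 305.87285903]
[0.573, 0.0255] 0.134 0.02 [282.70802887  69.72604719]
[0.57, 0.025] 0.176 -0.02 [279.07569145 454.18893696]
[0.57, 0.025] 0.176 0.02 [270.01694968 178.35277692]
[0.57, 0.025] 0.134 -0.02 [280.27100927 320.56335714]
[0.57, 0.025] 0.134 0.02 [272.8605575   86.00144136]
```

View pics/w8c.png

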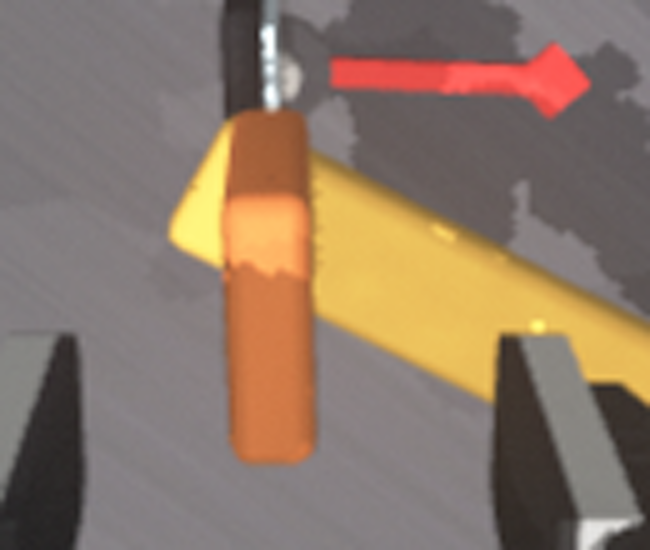

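```bash
python3 -m crank '[{"gripper":0.044,"x":-0.007,"y":0,"z":0,"ax":0,"ay":-0.004,"az":-0.02},{"gripper":0.044,"x":0,"y":0,"z":0,"ax":0,"ay":0,"az":0}]';python3 -c "
from h import *
tilt()
plan([.5695,.025,.142],-48.7,1)"
```

```text
time: 6.52
ee_pos: [0.5706, 0.0235, 0.2106]
tool_rot: [[0.753, 0.658, 0.001], [0.658, -0.753, 0.001], [0.001, -0.0, -1.0]]
force: [0.1, -0.6, 0.9]
grip_width: 0.511
tilt fix ax ay [-0.    -0.001  0.   ]
at [0.5706 0.0235 0.2106] yyaw -48.89 turn 0.2 t 6.525 F [ 0.13 -0.6   0.9 ] w 0.511 q [  6.5  21.6 -15.2 103.5   6.7  55.7 -60.4]
{"x":0.0002,"y":-0.0019,"z":0.0686,"az":-0.003}
```

```bash
python3 -m crank '[{"gripper":0.044,"x":0,"y":-0.002,"z":0.025,"ax":0,"ay":0,"az":0},{"gripper":0.044,"x":0,"y":0,"z":0.025,"ax":0,"ay":0,"az":0},{"gripper":0.044,"x":0,"y":0,"z":0.016,"ax":0,"ay":0,"az":0},{"gripper":0.044,"x":0,"y":0,"z":0,"ax":0,"ay":0,"az":0}]';python3 -c "
from h import *
tilt()
plan([.5695,.025,.142],-48.7,1)
import cv2
cv2.imwrite('pics/w9.png',manip.snapshot('wrist'))
"
```

```text
time: 7.02
ee_pos: [0.5709, 0.0231, 0.1441]
tool_rot: [[0.753, 0.658, 0.005], [0.658, -0.753, 0.001], [0.004, 0.002, -1.0]]
force: [-1.1, -0.1, -0.1]
grip_width: 0.518
tilt fix ax ay [ 0.002 -0.004  0.   ]
at [0.5709 0.0231 0.1441] yyaw -48.87 turn 0.2 t 7.025 F [-1.09 -0.12 -0.13] w 0.518 q [  5.7  26.2 -14.4 106.7   8.5  47.9 -61.8]
{"x":0.0002,"y":-0.0023,"z":0.0021,"az":-0.003}
```

View pics/w9.png

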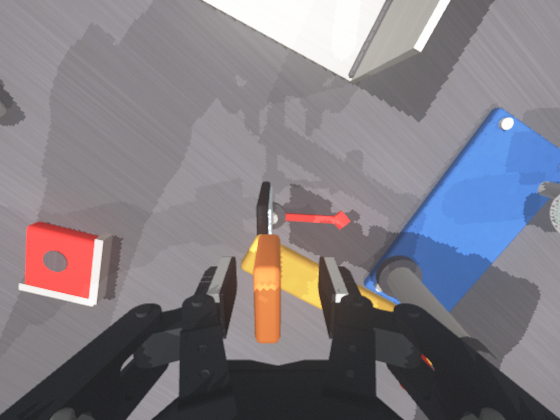

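```bash
python3 -m crank '[{"gripper":0.044,"x":0,"y":-0.004,"z":0.002,"ax":0,"ay":-0.004,"az":0},{"gripper":0.044,"x":0,"y":0,"z":0,"ax":0,"ay":0,"az":0}]';python3 -m crank '[{"gripper":0.024,"x":0,"y":0,"z":0,"ax":0,"ay":0,"az":0},{"gripper":0.024,"x":0,"y":0,"z":0,"ax":0,"ay":0,"az":0},{"gripper":0.024,"x":0,"y":0,"z":0,"ax":0,"ay":0,"az":0}]';python3 -c "
from h import *
tilt()
plan([.5695,.025,.142],-48.7,1)
import cv2
cv2.imwrite('pics/w10.png',manip.snapshot('wrist'))
"
```

```text
time: 7.32
ee_pos: [0.5698, 0.0266, 0.1444]
tool_rot: [[0.753, 0.658, 0.006], [0.658, -0.753, -0.002], [0.003, 0.005, -1.0]]
force: [-0.2, 0.0, -0.2]
grip_width: 0.517
time: 7.7
ee_pos: [0.5705, 0.0268, 0.1455]
tool_rot: [[0.753, 0.658, 0.008], [0.658, -0.753, -0.002], [0.005, 0.006, -1.0]]
force: [-0.4, -0.5, -0.0]
grip_width: 0.28
tilt fix ax ay [ 0.006 -0.005  0.   ]
at [0.5705 0.0268 0.1455] yyaw -48.85 turn 0.1 t 7.7 F [-0.42 -0.48 -0.03] w 0.28 q [  5.3  26.  -14.4 106.8   8.7  47.8 -62.4]
{"x":-0.0019,"y":0.0007,"z":0.0035,"az":-0.003}
```

View pics/w10.png

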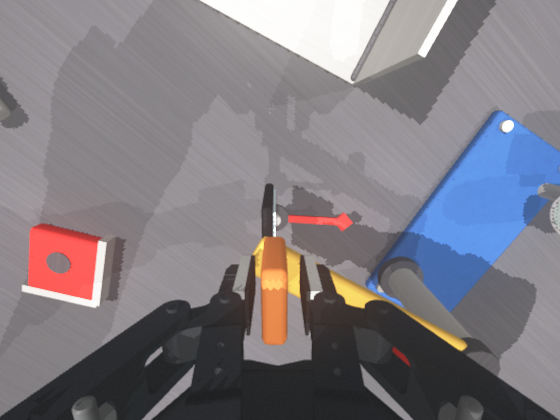

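```bash
python3 -m crank '[{"gripper":0.024,"x":-0.002,"y":0.001,"z":0.002,"ax":0.006,"ay":-0.005,"az":0},{"gripper":0.008,"x":0,"y":0,"z":0,"ax":0,"ay":0,"az":0},{"gripper":0.008,"x":0,"y":0,"z":0,"ax":0,"ay":0,"az":0},{"gripper":0.008,"x":0,"y":0,"z":0,"ax":0,"ay":0,"az":0}]' 20;python3 -c "
from h import *
tilt()
plan([.5695,.025,.142],-48.7,1)
import cv2
cv2.imwrite('pics/s11.png',cv2.resize(manip.snapshot('scene')[130:300,180:380],None,fx=3.5,fy=3.5,interpolation=2))
"
```

```text
time: 8.25
ee_pos: [0.5676, 0.0263, 0.1434]
tool_rot: [[0.752, 0.659, -0.005], [0.659, -0.752, 0.001], [-0.003, -0.004, -1.0]]
force: [-1.7, 0.8, 1.6]
grip_width: 0.133
tilt fix ax ay [-0.004  0.003  0.   ]
at [0.5676 0.0263 0.1434] yyaw -48.77 turn 0.1 t 8.25 F [-1.67  0.77  1.64] w 0.133 q [  5.5  26.3 -14.5 106.7   8.4  48.3 -62. ]
{"x":0.0005,"y":0.0022,"z":0.0014,"az":-0.001}
```

View pics/s11.png

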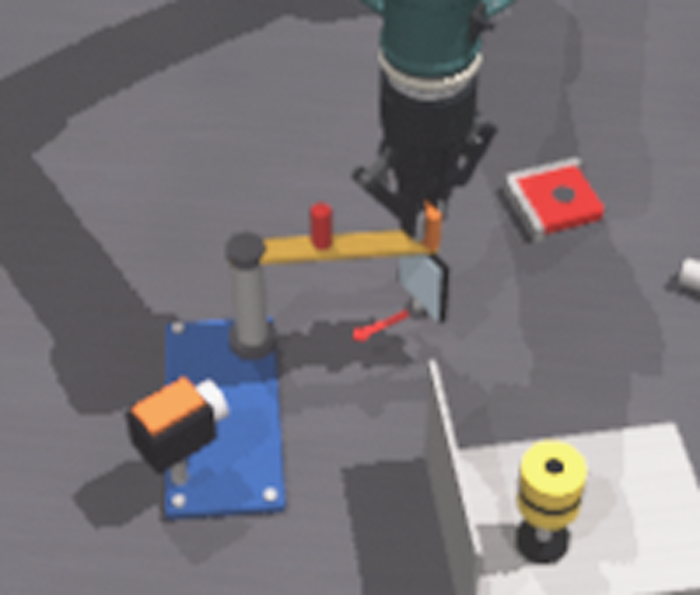

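```bash
python3 -m crank '[{"gripper":0.008,"x":0.001,"y":0.001,"z":0,"ax":0,"ay":0,"az":0},{"gripper":0.008,"x":0.001,"y":0.001,"z":0,"ax":0,"ay":0,"az":-0.1}]';python3 -m crank '[{"gripper":0.008,"x":0.001,"y":0.001,"z":0,"ax":0,"ay":0,"az":-0.12}]'; python3 -m crank '[{"gripper":0.008,"x":0.001,"y":0.001,"z":0,"ax":0,"ay":0,"az":-0.12}]';python3 -c "
from h import *
tilt()
plan([.5695,.025,.142],-7.6,1)
"
```

```text
time: 8.55
ee_pos: [0.5677, 0.0264, 0.1433]
tool_rot: [[0.681, 0.733, -0.011], [0.733, -0.681, 0.001], [-0.007, -0.009, -1.0]]
force: [-8.3, 0.4, 6.9]
grip_width: 0.138
time: 8.68
ee_pos: [0.5675, 0.0266, 0.1433]
tool_rot: [[0.585, 0.811, -0.015], [0.811, -0.585, 0.0], [-0.009, -0.012, -1.0]]
force: [-7.8, 0.0, 5.6]
grip_width: 0.137
time: 8.8
ee_pos: [0.5673, 0.0267, 0.1433]
tool_rot: [[0.48, 0.877, -0.018], [0.877, -0.48, -0.001], [-0.009, -0.016, -1.0]]
force: [-8.0, -0.4, 6.4]
grip_width: 0.139
tilt fix ax ay [-0.016  0.009  0.   ]
at [0.5673 0.0267 0.1433] yyaw -28.68 turn 21.1 t 8.8 F [-8.03 -0.44  6.43] w 0.139 q [  8.9  27.2 -19.1 105.9  11.1  49.7 -44.3]
{"x":-0.0004,"y":0.0027,"z":0.0013,"az":-0.368}
```

```bash
python3 -m crank '[{"gripper":0.008,"x":0.0005,"y":0.001,"z":0,"ax":0,"ay":0,"az":-0.12},{"gripper":0.008,"x":0.0005,"y":0.001,"z":0,"ax":0,"ay":0,"az":-0.12},{"gripper":0.008,"x":0.0005,"y":0.001,"z":0,"ax":0,"ay":0,"az":-0.1},{"gripper":0.008,"x":0.0003,"y":0.001,"z":0,"ax":0,"ay":0,"az":-0.02}]';python3 -c "
from h import *
tilt()
plan([.5695,.025,.142],-7.6,1)
import cv2
a=manip.snapshot('scene');b=manip.snapshot('wrist')
cv2.imwrite('pics/s12.png',cv2.resize(a[130:300,180:380],None,fx=3.5,fy=3.5,interpolation=2))
cv2.imwrite('pics/w12.png',b)
cv2.imwrite('pics/t12.png',cv2.resize(manip.snapshot('top')[95:295,130:350],None,fx=3,fy=3,interpolation=2))
"
```

```text
time: 9.3
ee_pos: [0.5667, 0.0268, 0.1434]
tool_rot: [[0.127, 0.991, -0.028], [0.992, -0.128, -0.002], [-0.006, -0.028, -1.0]]
force: [-8.2, 1.1, 4.5]
grip_width: 0.138
tilt fix ax ay [-0.028  0.006 -0.   ]
at [0.5667 0.0268 0.1434] yyaw -7.33 turn -0.3 t 9.3 F [-8.22  1.14  4.5 ] w 0.138 q [ 12.5  28.3 -23.9 105.3  14.1  51.  -25.5]
{"x":-0.0015,"y":0.0030,"z":0.0014,"az":0.005}
```

View pics/s12.png

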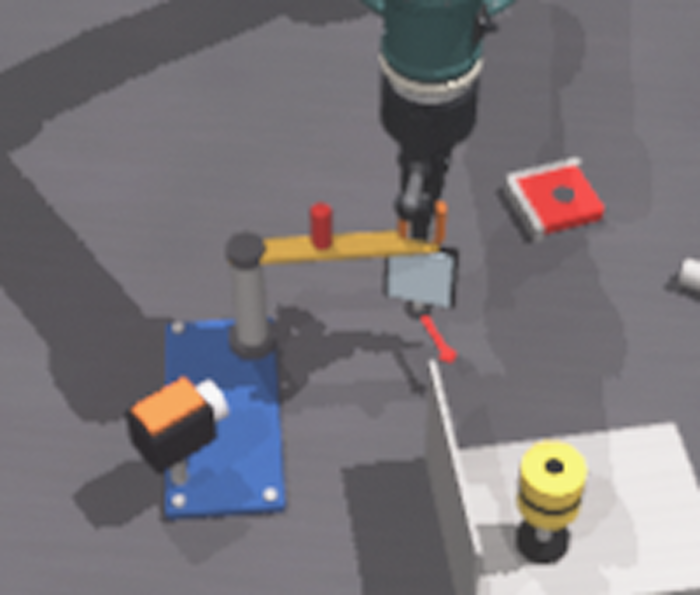

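View pics/w12.png

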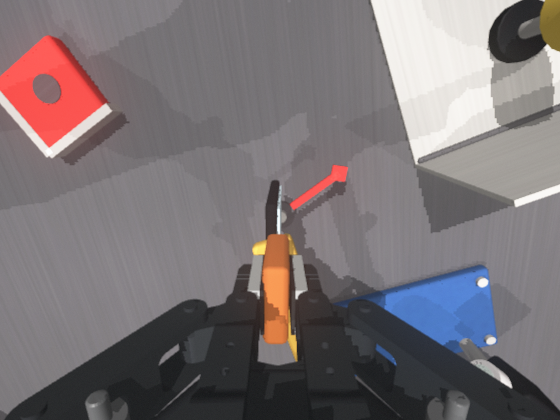

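View pics/t12.png

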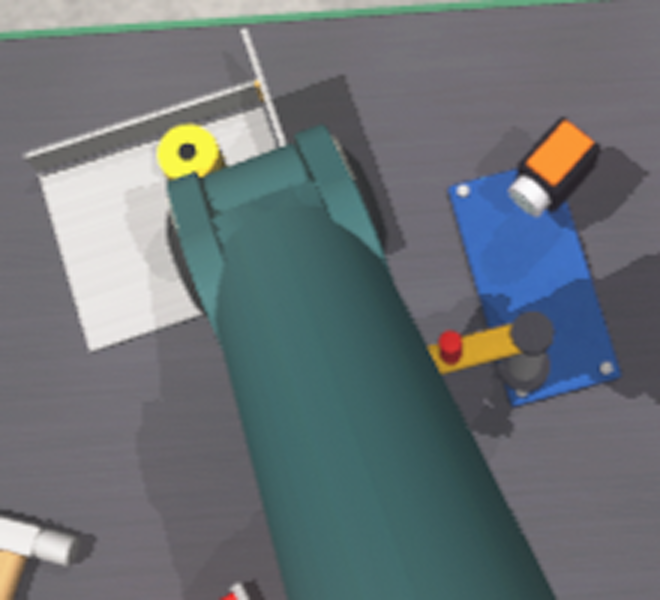

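Run:
```python
import cv2
a=cv2.imread("pics/w12.png")[140:240,250:380]; cv2.imwrite("pics/w12c.png",cv2.resize(a,None,fx=6,fy=6,interpolation=2))
a=cv2.imread("pics/s12.png")[280:380,380:500]; cv2.imwrite("pics/s12c.png",cv2.resize(a,None,fx=6,fy=6,interpolation=2))
```

```text
(no output)
```

View pics/w12c.png

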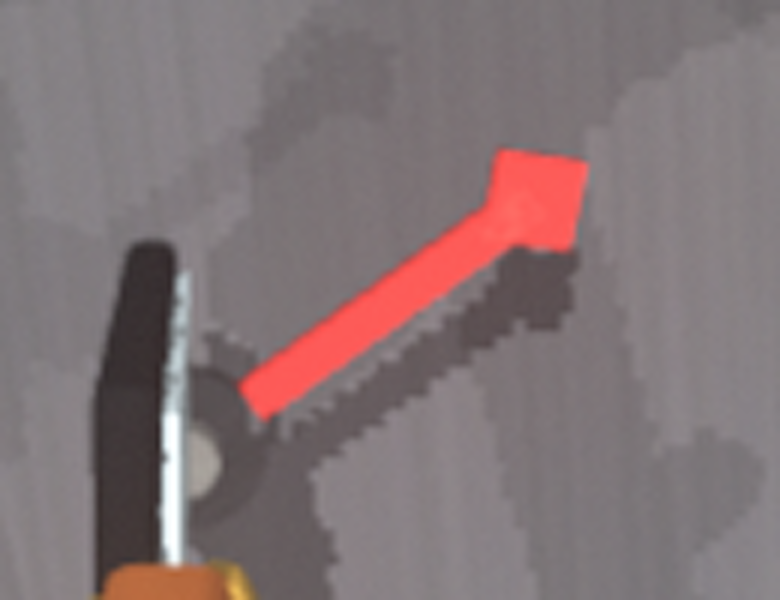

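View pics/s12c.png

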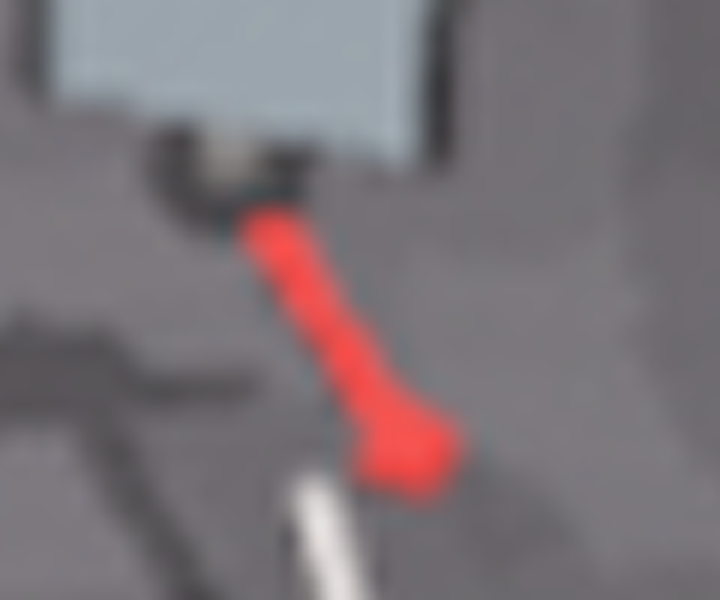

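Run:
```python
from h import *
np.set_printoptions(precision=4,suppress=True)
S=manip.camera_model("scene");W=manip.camera_model("wrist");T=manip.camera_model("top")
ang=lambda d:np.degrees(np.arctan2(d[1],d[0]))
a=ray(W,250+256/6,140+403/6,.043);b=ray(W,250+588/6,140+160/6,.043);print("W",a,b,ang(b-a))
f=lambda u,v:(180+(380+u/6)/3.5,130+(280+v/6)/3.5)
c=ray(S,*f(270,220),.043)
for p in((370,395),(425,490)): d=ray(S,*f(*p),.043);print("S",c,d,ang(d-c))
drumS=ray(S,180+553/3.5,130+467/3.5,.110);drumT=ray(T,130+187/3,95+151/3,.110)
footS=ray(S,180+542/3.5,130+542/3.5,.010);footW=ray(W,520,30,.010)
print(drumS,drumT,footS,footW)
# axis: tip - 68mm
for t,g in((b,ang(b-a)),):
    print("axis",t[:2]-.068*np.array([np.cos(np.radians(g)),np.sin(np.radians(g))]))
for A in([.5706,.025],[.5675,.0265],[.5725,.026]):
  for D in(drumS,drumT): print(A,ang(D[:2]-A), "from tip W",ang(D-b))
# fin / mirror line from wrist
s=manip.sense();R=np.array(s["tool_rot"]);print("normal heading",yyaw(R),"reflect:",2*yyaw(R)+45.1)
```

```text
W [0.5786 0.0297 0.043 ] [0.6275 0.0587 0.043 ] 30.677900274654
S [0.5808 0.0331 0.043 ] [0.6128 0.0503 0.043 ] 28.25029265024885
S [0.5808 0.0331 0.043 ] [0.6298 0.0595 0.043 ] 28.348795309313136
[0.7791 0.1448 0.11  ] [0.775  0.1433 0.11  ] [0.7821 0.1453 0.01  ] [0.776  0.1453 0.01  ]
axis [0.569 0.024]
[0.5706, 0.025] 29.877630599251503 from tip W 29.589295751103066
[0.5706, 0.025] 30.059078272775857 from tip W 29.833879497039316
[0.5675, 0.0265] 29.205310741299616 from tip W 29.589295751103066
[0.5675, 0.0265] 29.372908424751667 from tip W 29.833879497039316
[0.5725, 0.026] 29.896715496769396 from tip W 29.589295751103066
[0.5725, 0.026] 30.080183663782293 from tip W 29.833879497039316
normal heading -7.412494618064361 reflect: 30.27501076387128
```

```bash
python3 -m crank '[{"gripper":0.008,"x":0.0003,"y":0.001,"z":0,"ax":0,"ay":0,"az":0},{"gripper":0.008,"x":0.0003,"y":0.001,"z":0,"ax":0,"ay":0,"az":0}]'
python3 - <<'E'
from h import *
import cv2
a=manip.snapshot('scene')
for i in range(8): w=manip.snapshot('wrist')
s=manip.sense();R=np.array(s["tool_rot"]);print(s["time"],s["ee_pos"],yyaw(R),s["force"],s["grip_width"],np.abs(s["joint_vel"]).max())
cv2.imwrite('pics/s13.png',cv2.resize(manip.snapshot('scene')[130:300,180:380],None,fx=3.5,fy=3.5,interpolation=2))
E
```

```text
time: 9.7
ee_pos: [0.5667, 0.0268, 0.1434]
tool_rot: [[0.129, 0.991, -0.032], [0.992, -0.129, -0.003], [-0.008, -0.032, -0.999]]
force: [-8.4, -0.4, 5.0]
grip_width: 0.138
10.15 [0.56669394 0.02680055 0.14338618] -7.447690729084364 [-8.25996566 -0.22660345  5.38653337] 0.13719122158412322 0.0917665930106876
```

View pics/s13.png

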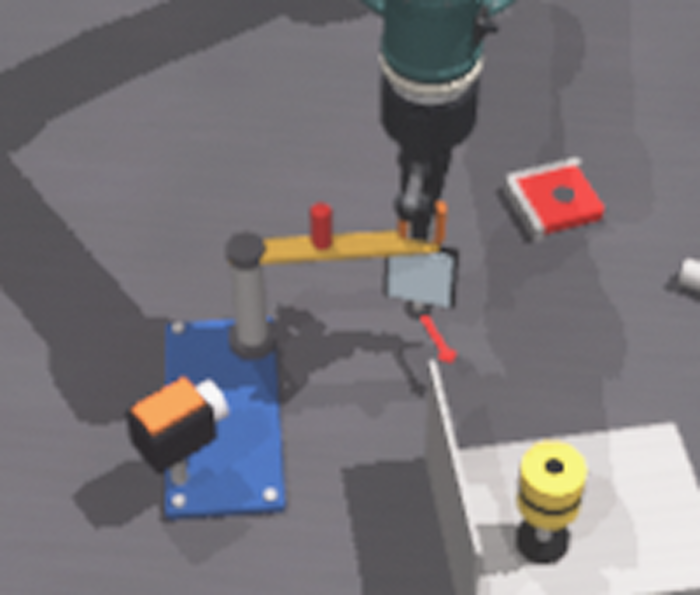

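The grip is steady: the tool presses the arm into its stop with about 8 N, the pointer aims at the drum, and nothing else has moved. I'm handing it in.

```bash
python3 -c "
from plant import manip
print(manip.job_done())"
```

```text
the job is handed in; nothing more can be done
None
```

The yellow arm is swung out against its end stop, and the mirror is held by its fin so that the red pointer aims at the drum. I handed the job in at about 10.2 s, still gripping.

- **Swing arm:** I pushed it round by the red knob until the force jumped from about 5 N to about 30 N. In the pictures it then stood about square to the blue plate, at 99.5° measured against about 101° expected. I took that gap as reading error and treated the force jump as the sign of the stop.
- **Mirror:** I gripped the fin with 20 N and turned it about 41° (0.72 rad). I kept a light push of about 8 N towards the stop so the arm would not unseat.
- **Aim:** The drum lies at about 29.2–30.1° seen from the mirror.

| Pointer direction from | Angle |
|---|---|
| Wrist camera | 30.7° |
| Scene camera | 28.3° |
| Tool angle (reflected) | 30.3° |

  These readings differ by about 2.4°, but all fall well inside the drum's width of about ±6°.
- **Last checks:** Over the last half second before handing in, the position, angle, grip and push stayed steady. In the last scene picture the camera, marker, welded part and magnet square had not moved. The hammer was only partly in that picture and the brush was outside it; no move came near either.

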